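# Inspect a moulded link under the reading lens

### The arm

A 7-joint arm with a two-finger parallel gripper is mounted at the origin on the work surface. World frame = base frame: x ahead of the robot, y to its left, z up, the work surface at z = 0. Lengths are in m, angles in rad, forces in N, time in s.
With the tool pointing down it reaches from about 0.4 to 0.85 m from the base axis. Payload 10.4 kg.
Tool frame: the origin (TCP) lies on the centre line of the jaws, within the pads' length; the fingertips stand 14 mm ahead of it and the grasp point (between the pads) lies 5 mm behind it (manip.tip_reach is the distance from the TCP to the fingertips, in m); z points along the fingers, y is the line along which they close (so a half turn about z gives the same grasp; the last joint's range is limited). The gripper opens to 85 mm and grips with 20 to 120 N. Pads are 22 mm wide; open, the fingers measure 114 mm over their backs; the gripper's body (76 mm by 85 mm) begins 54 mm behind the grasp point. The pads swing forward as they close: fully open they stand 13 mm farther back than shut.
Start: joints at [1.159, 0.332, -0.065, 1.46, 0.022, 1.35, -0.088], TCP at [0.237, -0.578, 0.245] pointing down, gripper open.
Joint ranges: [-2.6, 2.6], [-0.5, 2.12], [-1.47, 1.34], [0.16, 2.42], [-1.27, 4.41], [0.06, 2.06], [-2.6, 2.6]. Speed limits (rad/s): [2.22, 2.22, 2.79, 2.79, 3.14, 3.14, 3.14].

### API

Orientations are given as a unit quaternion [x, y, z, w].
In Python, from workcell import manip gives the robot as it stands.
- The arm moves only by the shell command python3 -m pendant 'ROWS' [FORCE]. ROWS is JSON, a list of rows, each a list of 7 numbers: the shift along the tool's x, y, z in units of 50 mm (1.0 is 50 mm), then the turn, a rotation vector about the tool's x, y, z in units of 8 degrees (1.0 is 8 degrees), then the opening, from -1 (shut) to 1 (fully open), so that 0 is half open. In form: [[dx, dy, dz, ax, ay, az, jaw], ...]. A call has exactly 10 rows; each row is the pose to reach, as a shift and turn from the pose commanded when the call began, along the tool's axes at that moment; what a row does not reach only later rows make up. A row lasts 1/8 s, in which the tool goes at most 62.5 mm and 10.7 degrees, less where a joint would pass 70% of its speed; a pose out of reach is approached as far as the arm can. A call with a gripper value outside its range is refused whole. The fingers move at their own pace and stop on an object; FORCE is the grip in N (left out, the last holds). Time passes only in rows, so rows that repeat a pose let the fingers close, or fill a call up. It gives the time, the measured TCP pose, the force, the opening and the grip force at its end, in the units of the state.
- manip.get_obs(): the state, without advancing time (a new reading comes with each control period).
- manip.camera(name): name is "scene" or "side" or "wrist"; returns (picture, depth): 480x640x3 uint8, red, green, blue; 480x640 float32, m along the optical axis (not along the pixel's ray), 0 where there is no reading.
- manip.get_calibration(name): a dict with "fx", "fy", "cx", "cy" (pixels), "D" ([k1, k2, p1, p2, k3] as OpenCV has them; the pictures are not rectified), "xyz" and "orientation" of the camera in the world. Camera axes: x right, y up, looking along -z (the intrinsics and any distortion apply to the point x, -y, -z); pixel columns grow to the right and rows downward; lengths in m; the calibration is good to about 2 mm. A picture is of the moment at which its call begins: read the wrist's pose just before it. get_calibration takes no time and is no camera call; for the wrist camera it gives the pose at the moment of the call.
- manip.hand_in(): hands the job in; it is judged then, once.
Trained networks look in the newest picture that a camera, given by its name, has taken for a name from the list of things; names that differ only in an ending like _2 or _b are one class to them, and where a whole thing is asked for, a point or a joint stands for the part that bears it (a point fixed in the world has none). Each returns a list of dicts, best first, with "p" (0 to 1); they miss things now and then, are a little off and sometimes report something else, mostly with a low value. They report only what shows in the picture. A call takes as long as a camera call.
- manip.find_in(thing, camera): "box" ([left, top, right, bottom] in pixels, round what is visible of it).
- manip.trace(thing, camera): "pixels" (480x640 bool, what is visible of it) and "box" ([left, top, right, bottom] in pixels, round what is visible of it).
- manip.tip_of(thing, camera): "pixel" ([column, row] in pixels: a listed point, or the origin of a listed thing).
The state is a dict: "clock": time; "joint_pos": joint angles; "joint_velocities": joint speeds; "tau": joint torques, N m; "position": TCP position; "ee_rot": TCP orientation; "ft_force": force on the tool from outside, world axes, zero at the start; "torque": the same for the moment, N m; "grip_width": opening from 0.0 (shut) to 1.0 (fully open); "grasp_force": force on a finger pad.
Only numpy, scipy, OpenCV 4.12 (cv2) and the standard library are available. Lean on these libraries where they do the work, as an engineer would, in place of code of your own. Each camera call takes 0.05 s, during which the arm holds its last target. There are 200 camera calls.

### The job

Pull the tray out of the low white cabinet to its stop, then take the reading lens by its handle and hold it level, centred over the middle of the long two-lobed link in the tray (not the round cap), with the lens at the height of the pointer's tip on the gauge rod. Finish while holding it there, still and clear of everything; leave the tray out with both parts lying in it, and do not shift the pointer or the other things on the bench.

Things in the scene. Friction and masses are not known exactly. Their poses are not given: they have to be found in the camera images.
- cabinet: Fixed low white metal cabinet, 240 mm deep (x) x 240 wide (y) x 95 high, origin at the centre of its underside, on the bench. Its -x face (the front, x = -120 mm, towards the robot) is the front panel of its one tray; a steel gauge rod, 10 mm across, stands on its top at x = -88, y = +102 mm, up to 245 mm above the bench. Yaw up to 0.2 rad.
- tray (a joint): Slide of the tray: 0 shut, grows as the tray comes out along the cabinet's own -x, stop at 0.140 m. It may start slightly open (up to 0.015). Friction about 2 N plus 6 N per m/s; it stays where it is left. The tray is 212 mm wide, its side walls end 40 mm above the bench, its floor's upper side lies 16 mm above the bench, its front panel (236 mm wide, 14 mm thick) ends 84 mm above the bench.
- tray_handle (a point): Middle of the tray's handle, moves with the tray, axes as the cabinet's: a level round steel bar 12 mm thick and 110 mm long along the cabinet's y, its axis 45 mm in front of the front panel, 65 mm above the bench, on two posts 48 mm either side of the middle.
- tray_mid (a point): Point on the tray's floor, 94 mm behind the front face of its front panel, mid-width; moves with the tray, axes as the cabinet's.
- focus_mark (a point): Tip of the pointer: a thin level steel needle (5 mm thick) that juts from a black clamp (20 x 24 x 18 mm) on the gauge rod, along the cabinet's -x, its tip 28 mm in front of the cabinet's front face and 102 mm to the cabinet's +y. z is up; the height of this point is the focal height, at which the lens shall be held (145 to 215 mm above the bench, differs from run to run).
- link_part: The part to inspect, loose in the tray: brown moulded link like a dog bone, two round lobes (46 mm across, 16 mm high, 56 mm apart along its x) joined by a neck 22 mm wide and 14 mm high with a small steel disc in its middle; 102 mm long in all. Origin at the middle of its underside. It lies in the left or the right half of the tray and travels with it.
- cap_part: Other part in the tray: brown round cap, 46 mm across and 16 mm high with a 20 mm boss to 24 mm. Origin at the centre of its underside. Not to be inspected.
- loupe: Reading lens lying flat on the bench, left or right of the cabinet: black ring 72 mm across and 14 mm high with a clear lens, and a straight black handle to its own -x. Origin under the lens centre, z up through the lens. The handle is a bar 20 mm wide (y) and 20 mm high (z = 0 to 20 mm), from x = -50 to -150 mm; a thin steel neck joins it to the ring. 70 to 120 g.
- loupe_lens (a point): Centre of the lens in the reading lens, 7 mm above loupe's origin; axes as the loupe's (z is the lens axis, +z up as it lies).
- brush: Bystander, to be left alone: flat brush lying on the bench along its own x, 200 mm long, handle to its -x; it lies on the opposite side of the cabinet from the loupe. Origin at the centre of its underside.
- bottle: Bystander, to be left alone: white bottle, 48 mm across, 130 mm high. Origin at the centre of its underside.
- jar: Bystander, to be left alone: amber jar with a white lid, 60 mm across, 70 mm high. Origin at the centre of its underside.
- reel: Bystander, to be left alone: empty clear reel, 90 mm across, 22 mm high. Origin at the centre of its underside.
- blister: Bystander, to be left alone: clear tray with nine pockets, 200 x 150 x 30 mm. Origin at the centre of its underside.

How it is judged:
By the outcome, as a careful person would: the job done as asked, in the order asked, and still so for the second after the job is handed in, while the arm keeps its last pose, push and grip.
It also fails if it takes over 53 s, if anything falls off the work surface, if the arm or the gripper's body presses on something with over 40 N, if the wrist force passes 120 N, or if a joint passes its speed limit or range.

## Working session

There is one attempt and no reset: what is moved stays moved. The work goes in short steps, Python scripts to look and compute and a shell command to move; the robot and the scene stay as the last step left them, time stands still between calls to the robot, and variables do not carry over. Pictures are saved under pics/ and viewed, at most 10 in all, crops included, and the job is handed in when it is done.

```bash
mkdir -p pics; ls
cat > h.py <<'E'
import numpy as np, cv2
from scipy.spatial.transform import Rotation as R
from workcell import manip
def ray(cal,px):
    K=np.array([[cal['fx'],0,cal['cx']],[0,cal['fy'],cal['cy']],[0,0,1]])
    u=cv2.undistortPoints(np.array(px,float).reshape(-1,1,2),K,np.array(cal['D'],float)).reshape(-1,2)
    d=np.c_[u[:,0],-u[:,1],-np.ones(len(u))]
    return np.array(cal['xyz']),R.from_quat(cal['orientation']).apply(d)
def at_z(cal,px,z):
    o,d=ray(cal,px); return o+d*((z-o[2])/d[:,2])[:,None]
def at_depth(cal,px,dep):
    o,d=ray(cal,px); px=np.array(px).reshape(-1,2).round().astype(int)
    return o+d*dep[px[:,1],px[:,0]][:,None]
def proj(cal,P):
    p=R.from_quat(cal['orientation']).inv().apply(np.atleast_2d(P)-np.array(cal['xyz']))
    p=p*[1,-1,-1]
    K=np.array([[cal['fx'],0,cal['cx']],[0,cal['fy'],cal['cy']],[0,0,1]])
    return cv2.projectPoints(p,np.zeros(3),np.zeros(3),K,np.array(cal['D'],float))[0].reshape(-1,2)
def save(im,n): cv2.imwrite('pics/'+n,im[:,:,::-1])
def totool(obs,P):
    return R.from_quat(obs['ee_rot']).inv().apply(np.array(P)-obs['position'])/0.05
E
python3 - <<'E'
from h import *
np.set_printoptions(precision=4,suppress=True)
o=manip.get_obs(); print(o['clock'],o['position'],o['ee_rot'],R.from_quat(o['ee_rot']).as_matrix())
for c in ['scene','side']:
    im,d=manip.camera(c); save(im,c+'0.png'); cal=manip.get_calibration(c); print(c,cal)
    np.savez(c+'0.npz',im=im,d=d)
    for t in ['tray_handle','tray_mid','focus_mark','link_part','cap_part','loupe','loupe_lens','cabinet','brush','bottle','jar','reel','blister']:
        r=manip.tip_of(t,c)
        for q in r[:2]: 
            P=at_depth(cal,[q['pixel']],d)[0] if 0<=q['pixel'][0]<639 and 0<=q['pixel'][1]<479 else None
            print(t,round(q['p'],2),np.array(q['pixel']),P)
E
```

```text
pics
0.0 [ 0.2368 -0.578   0.2445] [ 0.9812  0.1932 -0.0002 -0.0007] [[ 0.9254  0.3791 -0.0006]
 [ 0.3791 -0.9254  0.0013]
 [-0.0001 -0.0014 -1.    ]]
scene {'fx': 575.2148625038636, 'fy': 575.2148625038636, 'cx': 312.94564757367294, 'cy': 236.26994258431984, 'D': array([-0.1165,  0.    ,  0.    ,  0.    ,  0.    ]), 'xyz': array([ 1.3613, -0.6646,  1.283 ]), 'orientation': array([0.3101, 0.1418, 0.3707, 0.8639])}
tray_handle 0.83 [296.9 232.2] [ 0.5656 -0.0029  0.0644]
loupe 0.68 [328.5 179.4] [0.4318 0.2504 0.0018]
loupe 0.59 [203.9 292.6] [ 0.514  -0.2966  0.0104]
loupe_lens 0.61 [206.7 291.2] [ 0.512  -0.2868  0.005 ]
cabinet 0.63 [353.1 271.5] [ 0.7812 -0.0024  0.0911]
brush 0.58 [362.4 190.4] [0.5485 0.2822 0.0152]
bottle 0.84 [414.5 221.6] [0.747  0.2933 0.0237]
jar 0.95 [251.8 345.9] [ 0.7432 -0.3144  0.0409]
reel 0.55 [391.  149.6] [0.4754 0.4983 0.0021]
blister 0.65 [138.7 355.6] [ 0.551  -0.5309  0.005 ]
side {'fx': 599.2271034213901, 'fy': 599.2271034213901, 'cx': 309.5835608250692, 'cy': 240.22002967993546, 'D': array([-0.086,  0.   ,  0.   ,  0.   ,  0.   ]), 'xyz': arr
[... 207 characters left out ...]
id 0.78 [287.8 269.3] [0.6328 0.1026 0.0952]
focus_mark 0.53 [325.  271.4] [ 0.6173 -0.0588 -0.0036]
focus_mark 0.45 [306.9 248.4] [ 0.6533 -0.0124  0.0926]
link_part 0.59 [295.3 259.6] [0.6494 0.0475 0.0887]
loupe 0.83 [394.1 247.2] [ 0.5095 -0.2869  0.0072]
loupe 0.17 [306.6 252.6] [0.6399 0.0068 0.0946]
loupe_lens 0.83 [398. 246.] [ 0.5014 -0.2971  0.0098]
cabinet 0.74 [275.3 271.2] [0.6571 0.1277 0.092 ]
cabinet 0.49 [267.6 349.1] [0.5389 0.3033 0.0019]
brush 0.73 [267.7 349.8] [0.5367 0.3054 0.0024]
bottle 0.67 [209.3 318.7] [0.7234 0.3271 0.0194]
jar 0.72 [340.  221.6] [ 0.7118 -0.273   0.0288]
jar 0.71 [291.9 260.4] [0.6525 0.0594 0.0914]
reel 0.95 [233.4 406.5] [0.4821 0.4943 0.0001]
```

View pics/scene0.png

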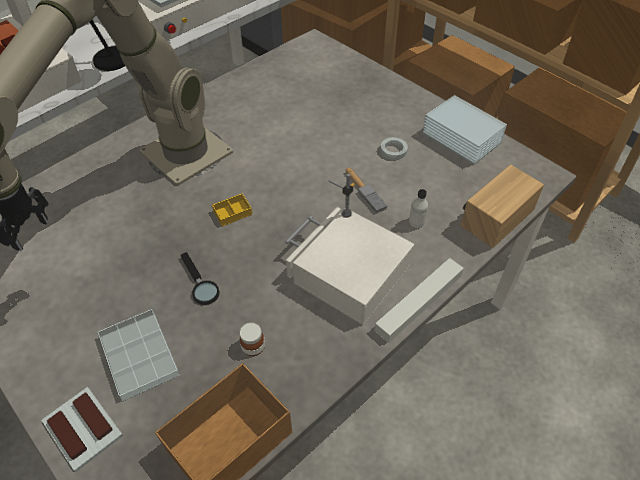

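View pics/side0.png

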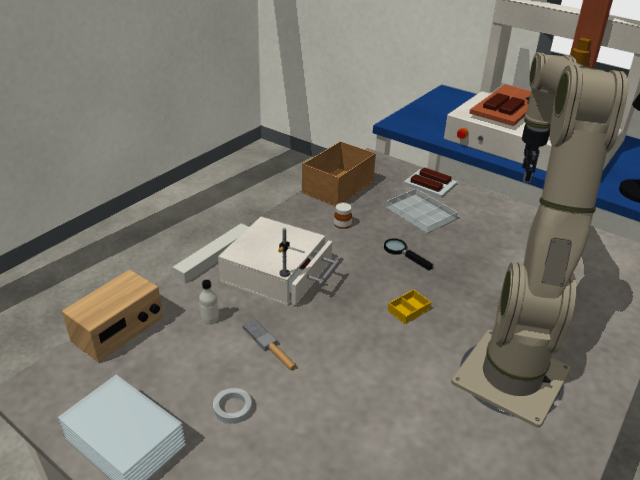

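```bash
cat > m1.py <<'E'
from h import *
np.set_printoptions(precision=4,suppress=True)
for c in ['scene','side']:
    z=np.load(c+'0.npz'); im,d=z['im'],z['d']; cal=manip.get_calibration(c)
    v,u=np.mgrid[0:480,0:640]; px=np.c_[u.ravel(),v.ravel()]
    P=at_depth(cal,px,d); dv=d.ravel()>0
    roi=(P[:,0]>.5)&(P[:,0]<.95)&(abs(P[:,1])<.22)&dv
    t=P[roi&(abs(P[:,2]-.095)<.006)]
    r=cv2.minAreaRect((t[:,:2]*1000).astype(np.float32)); print(c,'top',len(t),t[:,2].mean(),r,cv2.boxPoints(r))
    f=P[(P[:,0]>.48)&(P[:,0]<.66)&(abs(P[:,1])<.1)&dv&(P[:,2]>.05)&(P[:,2]<.075)]
    m=f[f[:,0]<np.median(t[:,0])-.14]
    print('handle',len(m),m.mean(0),m.min(0),m.max(0))
    n=roi&(P[:,2]>.13)&(P[:,2]<.26); n=P[n]
    print('rod',len(n),n.min(0),n.max(0)); 
    hh=np.histogram(n[:,2],bins=np.arange(.13,.26,.01)); print(hh[0])
    for k in range(len(n)):
        if n[k,0]<.60: print(n[k],end='')
    for t in ['loupe','brush','bottle','jar']:
        g=[q for q in manip.trace(t,c)]
        for q in g[:1]:
            ij=np.argwhere(q['pixels'])[:,::-1]; A=at_z(cal,ij,.01); w=cv2.minAreaRect((A[:,:2]*1000).astype(np.float32)); print(t,q['p'],q['box'],w)
E
python3 m1.py
```

```text
scene top 5971 0.09380210935934252 ((733.3394165039062, 38.08246612548828), (246.65805053710938, 245.97784423828125), 10.363759994506836) [[ 589.8971  136.8784]
 [ 634.1478 -105.0865]
 [ 876.7817  -60.7134]
 [ 832.531   181.2514]]
handle 238 [0.5703 0.0093 0.0678] [ 0.5469 -0.0519  0.0582] [0.6086 0.0996 0.0749]
rod 218 [0.5733 0.1088 0.1328] [0.6435 0.1494 0.2464]
[11  8 13  7  6 40 66 21 10 10 12 14]
[0.5733 0.1131 0.1932][0.576  0.1104 0.1931][0.575  0.1152 0.1891][0.5767 0.1173 0.1889][0.5768 0.1134 0.1879][0.5805 0.1135 0.1905][0.5827 0.1151 0.1909][0.5825 0.1191 0.188 ][0.5853 0.1126 0.1908][0.5907 0.1109 0.1958][0.591  0.1144 0.1935][0.5941 0.1151 0.1953][0.591  0.1145 0.1897][0.5912 0.1181 0.1873][0.5933 0.1198 0.1877][0.5946 0.1186 0.1857][0.5995 0.1213 0.1835]loupe 0.91 [179.5, 251.6, 221.1, 304.8] ((459.7093811035156, -270.6871337890625), (72.47205352783203, 192.4615478515625), 68.50242614746094)
brush 0.86 [343.7, 166.1, 388.8, 211.8] ((542.5345458984375, 294.3468017578125), (51.77165603637695, 209.49473571777344), 76.62364196777344)
bottle 0.62 [410.3, 187.4, 428.5, 229.
[... 947 characters left out ...]
3 0.194 ][0.577  0.1123 0.1892][0.5709 0.1161 0.1941][0.5779 0.1155 0.1873][0.5727 0.1179 0.191 ][0.5714 0.1154 0.1902][0.5678 0.1157 0.1921]loupe 0.66 [384.9, 236.0, 434.5, 271.3] ((456.75579833984375, -269.28009033203125), (85.70010375976562, 197.331787109375), 70.09635162353516)
brush 0.31 [384.2, 238.7, 431.4, 269.0] ((457.96685791015625, -269.96875), (78.74700927734375, 189.16018676757812), 69.70217895507812)
bottle 0.65 [196.1, 280.3, 216.7, 324.1] ((786.9144287109375, 270.77313232421875), (50.20717239379883, 190.2843780517578), 51.010189056396484)
jar 0.74 [299.5, 256.4, 308.8, 268.4] ((677.4077758789062, -37.2338981628418), (18.49925422668457, 60.963008880615234), 13.316447257995605)
```

```bash
python3 -m pendant '[[10.5,-7.9,0.9,0,0,-9.8,0],[10.5,-7.9,0.9,0,0,-9.8,0],[10.5,-7.9,0.9,0,0,-9.8,0],[10.5,-7.9,0.9,0,0,-9.8,0],[10.5,-7.9,0.9,0,0,-9.8,0],[10.5,-7.9,0.9,0,0,-9.8,0],[10.5,-7.9,0.9,0,0,-9.8,0],[10.5,-7.9,0.9,0,0,-9.8,0],[10.5,-7.9,0.9,0,0,-9.8,0],[10.5,-7.9,0.9,0,0,-9.8,0]]' 40
cat > tgt.py <<'E'
import sys
from h import *
np.set_printoptions(precision=3,suppress=True)
# usage: tgt x y z yaw_of_tool_y(deg)
x,y,z,yaw=map(float,sys.argv[1:5]); o=manip.get_obs()
a=np.radians(yaw); yy=np.array([np.cos(a),np.sin(a),0]); zz=np.array([0,0,-1.]); xx=np.cross(yy,zz)
M=R.from_matrix(np.c_[xx,yy,zz]); r=R.from_quat(o['ee_rot'])
rv=(r.inv()*M).as_rotvec(degrees=True)/8
print(o['clock'],o['position'],'joints',np.array(o['joint_pos']),'shift',totool(o,[x,y,z]),'turn',rv,'w',o['grip_width'],'F',np.array(o['ft_force']))
E
python3 tgt.py .574 -.011 .17 10.7
```

```text
clock: 3.05
position: [0.5568, -0.0411, 0.2028]
ee_rot: [0.639, 0.77, 0.0, 0.0]
ft_force: [1.6, -0.2, 0.6]
grip_width: 0.499
grasp_force: 0.0
3.05 [ 0.557 -0.041  0.203] joints [ 0.526  0.273 -0.625  1.672  0.168  1.249  0.051] shift [0.528 0.449 0.656] turn [ 0.005  0.005 -0.008] w 0.4994688181411251 F [ 1.606 -0.202  0.635]
```

```bash
python3 -m pendant '[[0.53,0.45,0.6,0,0,0,0],[0.53,0.45,0.6,0,0,0,0],[0.53,0.45,0.6,0,0,0,0],[0.53,0.45,0.6,0,0,0,0],[0.53,0.45,0.6,0,0,0,0],[0.53,0.45,0.6,0,0,0,0],[0.53,0.45,0.6,0,0,0,0],[0.53,0.45,0.6,0,0,0,0],[0.53,0.45,0.6,0,0,0,0],[0.53,0.45,0.6,0,0,0,0]]'
python3 - <<'E'
from h import *
np.set_printoptions(precision=4,suppress=True)
o=manip.get_obs();cal=manip.get_calibration('wrist');im,d=manip.camera('wrist');save(im,'w1.png');print(cal['xyz'],o['position'])
v,u=np.mgrid[0:480,0:640]; px=np.c_[u.ravel(),v.ravel()]
P=at_depth(cal,px,d)
C=np.array([.732,.039]);a=np.radians(10.7);Q=P.copy();e=P[:,:2]-C
Q[:,0]=e@[np.cos(a),np.sin(a)];Q[:,1]=e@[-np.sin(a),np.cos(a)]
ok=d.ravel()>0
b=Q[ok&(Q[:,0]<-.14)&(Q[:,0]>-.2)&(abs(Q[:,1])<.045)&(Q[:,2]>.06)&(Q[:,2]<.08)]
print('bar',len(b),b.mean(0),b.min(0),b.max(0),np.polyfit(b[:,1],b[:,0],1))
t=Q[ok&(Q[:,2]>.078)&(Q[:,2]<.1)&(abs(Q[:,1])<.06)&(Q[:,0]<-.07)&(Q[:,0]>-.16)]
for y0 in (-.05,-.02,.02,.05):
  s=t[abs(t[:,1]-y0)<.01]
  if len(s): print(y0,s[:,0].min(),s[s[:,2]>.09][:,0].min() if (s[:,2]>.09).any() else 0, s[:,2].max())
E
```

```text
clock: 4.3
position: [0.5731, -0.0123, 0.1726]
ee_rot: [0.638, 0.77, 0.0, 0.0]
ft_force: [-0.1, 0.6, 0.5]
grip_width: 0.499
grasp_force: 0.0
[0.5593 0.0575 0.3004] [ 0.5731 -0.0123  0.1726]
bar 3488 [-0.1716 -0.0025  0.0687] [-0.1805 -0.045   0.0621] [-0.14    0.045   0.0722] [-0.1    -0.1719]
-0.05 -0.12995847350346001 -0.10447189057184685 0.09608105117447258
-0.02 -0.1299331282369555 -0.10425228981912638 0.09609443381026334
0.02 -0.12962744568323495 -0.10394841984600511 0.09650803059569485
0.05 -0.12939222441930676 -0.1038401098208477 0.09624118545965413
```

View pics/w1.png

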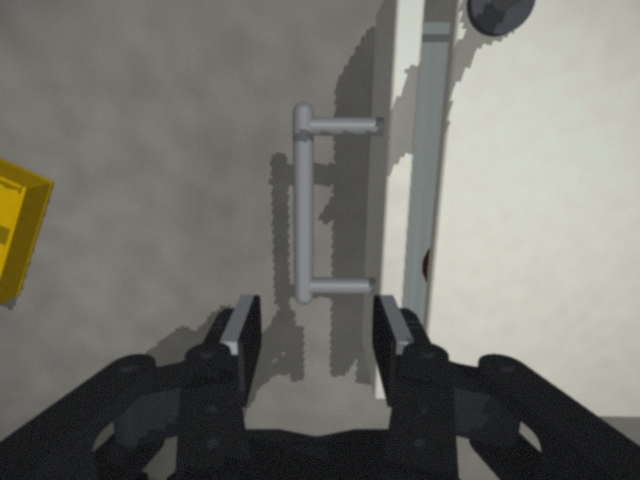

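Run:
```python
from h import *
np.set_printoptions(precision=4,suppress=True)
cal=manip.get_calibration('wrist')
C=np.array([.732,.039]);a=np.radians(10.7);c,s=np.cos(a),np.sin(a)
W=lambda x,y,z:[C[0]+c*x-s*y,C[1]+s*x+c*y,z]
print('bar ends pred',proj(cal,[W(-.175,.055,.065),W(-.175,-.055,.065)]),'grasp',proj(cal,[W(-.175,-.02,.065)]),W(-.175,-.02,.065),'tcp',proj(cal,manip.get_obs()['position']))
print('measured bar ends',at_z(cal,[[303,104],[302,303]],.065),at_z(cal,[[303,104],[302,303]],.065)[:,:2]-C@np.eye(2))
b=at_z(cal,[[303,104],[302,303]],.065); m=b.mean(0); print('mid',m,'dir',np.degrees(np.arctan2(b[0,1]-b[1,1],b[0,0]-b[1,0]))-90,np.linalg.norm(b[0]-b[1]))
```

```text
bar ends pred [[301.0001 116.0635]
 [303.0237 297.9591]] grasp [[302.4456 245.053 ]] [np.float64(0.5637560929125789), np.float64(-0.01314391362334831), 0.065] tcp [[318.5155 334.6829]]
measured bar ends [[ 0.5498  0.067   0.065 ]
 [ 0.5702 -0.0511  0.065 ]] [[-0.1822  0.028 ]
 [-0.1618 -0.0901]]
mid [0.56  0.008 0.065] dir 9.807098915200527 0.11983309770096016
```

```bash
python3 -m pendant '[[0.03,-0.19,0,0,0,0,0],[0.03,-0.19,0.7,0,0,0,0],[0.03,-0.19,1.4,0,0,0,0],[0.03,-0.19,2.25,0,0,0,0],[0.03,-0.19,2.25,0,0,0,0],[0.03,-0.19,2.25,0,0,0,-1],[0.03,-0.19,2.25,0,0,0,-1],[0.03,-0.19,2.25,0,0,0,-1],[0.03,-0.19,2.25,0,0,0,-1],[0.03,-0.19,2.25,0,0,0,-1]]' 50
python3 tgt.py .43 -.04 .06 10.7
```

```text
clock: 5.6
position: [0.5648, -0.0126, 0.0623]
ee_rot: [0.638, 0.77, 0.001, 0.001]
ft_force: [-2.3, -0.5, 8.7]
grip_width: 0.119
grasp_force: 49.0
5.6 [ 0.565 -0.013  0.062] joints [ 0.437  0.444 -0.597  1.791  0.293  0.993 -0.09 ] shift [-0.039 -2.751  0.037] turn [ 0.022  0.008 -0.004] w 0.11894092512508268 F [-2.256 -0.473  8.727]
```

```bash
python3 -m pendant '[[0,-0.15,0,0,0,0,-1],[0,-0.45,0,0,0,0,-1],[0,-0.8,0,0,0,0,-1],[0,-1.15,0,0,0,0,-1],[0,-1.5,0,0,0,0,-1],[0,-1.85,0,0,0,0,-1],[0,-2.2,0,0,0,0,-1],[0,-2.4,0,0,0,0,-1],[0,-2.5,0,0,0,0,-1],[0,-2.5,0,0,0,0,-1]]' 
python3 tgt.py .43 -.04 .06 10.7
```

```text
clock: 6.85
position: [0.4419, -0.0349, 0.0621]
ee_rot: [0.638, 0.77, 0.001, 0.001]
ft_force: [-3.3, 5.5, 15.9]
grip_width: 0.118
grasp_force: 50.7
6.85 [ 0.442 -0.035  0.062] joints [ 0.592  0.194 -0.652  2.092  0.15   0.897  0.043] shift [-0.057 -0.253  0.041] turn [0.025 0.006 0.002] w 0.11754817984647219 F [-3.271  5.474 15.889]
```

```bash
python3 -m pendant '[[0,-0.02,0,0,0,0,-1],[0,-0.04,0,0,0,0,-1],[0,-0.06,0,0,0,0,-1],[0,-0.08,0,0,0,0,-1],[0,-0.1,0,0,0,0,-1],[0,-0.12,0,0,0,0,-1],[0,-0.13,0,0,0,0,-1],[0,-0.14,0,0,0,0,-1],[0,-0.14,0,0,0,0,-1],[0,-0.14,0,0,0,0,-1]]'
```

```text
clock: 8.1
position: [0.4386, -0.0355, 0.0623]
ee_rot: [0.638, 0.77, 0.004, 0.004]
ft_force: [18.9, 6.7, -8.5]
grip_width: 0.119
grasp_force: 48.7
```

```bash
python3 -m pendant '[[0,0.06,0,0,0,0,0],[0,0.06,0,0,0,0,0],[0,0.06,0,0,0,0,0],[0,0.06,-0.5,0,0,0,0],[0,0.06,-1.5,0,0,0,0],[0,0.06,-2.7,0,0,0,0],[0,0.6,-3.9,0,0,0,0],[0,1.2,-5,0,0,0,0],[0,1.8,-5.4,0,0,0,0],[0,2,-5.4,0,0,0,0]]'
python3 - <<'E'
from h import *
np.set_printoptions(precision=4,suppress=True)
import time
o=manip.get_obs();cal=manip.get_calibration('wrist');im,d=manip.camera('wrist');save(im,'w2.png');np.savez('w2.npz',im=im,d=d,**{k:cal[k] for k in cal});print(cal['xyz'],o['position'],o['ft_force'])
for t in ['tray_handle','tray_mid','focus_mark','link_part','cap_part']:
    for q in manip.tip_of(t,'wrist')[:2]: print(t,q['p'],q['pixel'],at_depth(cal,[q['pixel']],d),at_z(cal,[q['pixel']],.03))
E
```

```text
clock: 9.35
position: [0.5335, -0.0182, 0.3312]
ee_rot: [0.638, 0.77, 0.001, 0.001]
ft_force: [-0.9, -0.0, -0.6]
grip_width: 0.497
grasp_force: 0.0
[0.5194 0.0515 0.4591] [ 0.5335 -0.0182  0.3312] [-0.9424 -0.0076 -0.6001]
tray_handle 0.75 [218.3, 178.0] [[ 0.4361 -0.0139  0.0689]] [[ 0.4278 -0.0205  0.03  ]]
tray_mid 0.9 [352.3, 172.8] [[0.5678 0.0097 0.0143]] [[0.5661 0.0112 0.03  ]]
focus_mark 0.97 [416.8, 37.0] [[0.57   0.1129 0.1892]] [[0.5999 0.149  0.03  ]]
link_part 0.87 [354.6, 218.3] [[ 0.5787 -0.0362  0.0313]] [[ 0.5789 -0.0365  0.03  ]]
cap_part 0.87 [368.0, 125.0] [[0.5705 0.0612 0.0398]] [[0.5717 0.0614 0.03  ]]
```

View pics/w2.png

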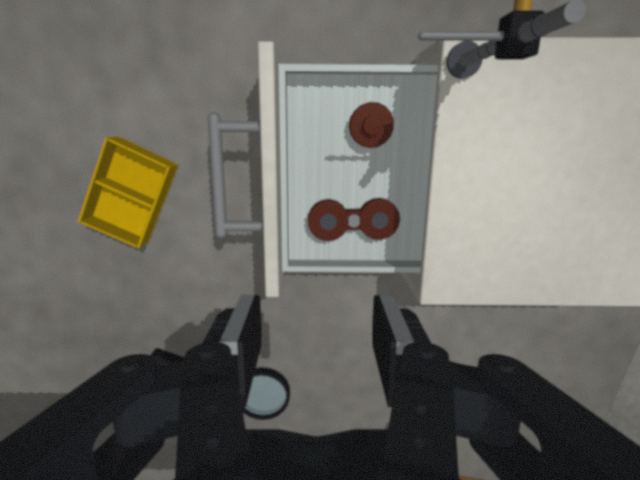

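```bash
python3 tgt.py .428 -.257 .2 68.5
```

```text
9.65 [ 0.531 -0.019  0.329] joints [ 0.577  0.15  -0.697  1.54   0.097  1.488  0.064] shift [-4.298 -2.903  2.592] turn [-0.011 -0.004 -7.229] w 0.49948761248435514 F [ 0.437 -0.166  0.147]
```

```bash
python3 -m pendant '[[-0.8,-0.6,0,0,0,-1,0],[-1.6,-1.1,0.2,0,0,-2,0],[-2.4,-1.6,0.6,0,0,-3.2,0],[-3.2,-2.2,1.2,0,0,-4.4,0],[-4,-2.7,2,0,0,-5.6,0],[-4.3,-2.9,2.6,0,0,-6.8,0],[-4.3,-2.9,2.6,0,0,-7.2,0],[-4.3,-2.9,2.6,0,0,-7.2,0],[-4.3,-2.9,2.6,0,0,-7.2,0],[-4.3,-2.9,2.6,0,0,-7.2,0]]'
cat > m3.py <<'E'
from h import *
np.set_printoptions(precision=4,suppress=True)
import sys
o=manip.get_obs();cal=manip.get_calibration('wrist');im,d=manip.camera('wrist');save(im,sys.argv[1]);print(cal['xyz'],o['position'])
for t in ['loupe','loupe_lens']:
    for q in manip.tip_of(t,'wrist')[:2]: print(t,q['p'],q['pixel'],at_z(cal,[q['pixel']],.007))
for q in manip.trace('loupe','wrist')[:1]:
    ij=np.argwhere(q['pixels'])[:,::-1]; A=at_z(cal,ij,.018)
    w=cv2.minAreaRect((A[:,:2]*1000).astype(np.float32)); print(q['p'],q['box'],w)
    print(cv2.boxPoints(w))
    v,u=np.mgrid[0:480,0:640]; P=at_depth(cal,np.argwhere(q['pixels'])[:,::-1],d); h=P[(P[:,2]>.016)&(P[:,2]<.026)]
    w=cv2.minAreaRect((h[:,:2]*1000).astype(np.float32)); print('handle',len(h),w, h[:,2].mean())
E
python3 m3.py w3.png
```

```text
clock: 10.9
position: [0.4296, -0.2566, 0.2005]
ee_rot: [0.189, 0.982, -0.0, 0.0]
ft_force: [-0.1, 0.7, 0.3]
grip_width: 0.503
grasp_force: 0.0
[ 0.3632 -0.2299  0.3283] [ 0.4296 -0.2566  0.2005]
loupe 0.57 [315.6, 316.8] [[ 0.5128 -0.2907  0.007 ]]
loupe_lens 0.94 [315.3, 317.8] [[ 0.5136 -0.2914  0.007 ]]
0.76 [267.5, 145.9, 354.6, 357.1] ((458.32904052734375, -271.2819519042969), (68.81856536865234, 179.8552703857422), 67.71600341796875)
[[ 362.0697 -269.0211]
 [ 528.4926 -337.2217]
 [ 554.5884 -273.5428]
 [ 388.1655 -205.3422]]
handle 2967 ((414.4919738769531, -272.2168884277344), (19.617294311523438, 99.10719299316406), 77.91520690917969) 0.01875231572908891
```

View pics/w3.png

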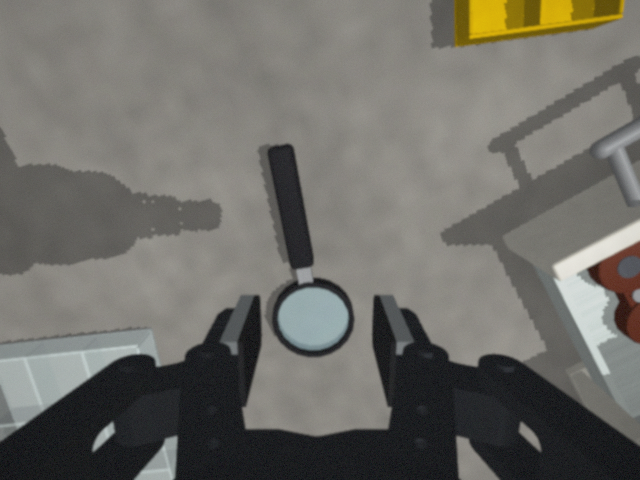

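```bash
python3 tgt.py .425 -.273 .018 78.5
```

```text
11.1 [ 0.429 -0.257  0.2  ] joints [ 0.945  0.127 -0.531  1.822  0.068  1.211  1.586] shift [-0.037 -0.337  3.645] turn [-0.001  0.002 -1.278] w 0.5004953243970862 F [-0.4   -0.466 -0.439]
```

```bash
python3 -m pendant '[[-0.04,-0.34,0,0,0,-1.28,0],[-0.04,-0.34,0.9,0,0,-1.28,0],[-0.04,-0.34,1.8,0,0,-1.28,0],[-0.04,-0.34,2.7,0,0,-1.28,0],[-0.04,-0.34,3.3,0,0,-1.28,0],[-0.04,-0.34,3.64,0,0,-1.28,0],[-0.04,-0.34,3.64,0,0,-1.28,0],[-0.04,-0.34,3.64,0,0,-1.28,-1],[-0.04,-0.34,3.64,0,0,-1.28,-1],[-0.04,-0.34,3.64,0,0,-1.28,-1]]' 70
python3 -m pendant '[[0,0,0,0,0,0,-1],[0,0,0,0,0,0,-1],[0,0,-0.3,0,0,0,-1],[0,0,-0.6,0,0,0,-1],[0,0,-1.2,0,0,0,-1],[0,0,-2,0,0,0,-1],[0,0,-3,0,0,0,-1],[0,0,-4,0,0,0,-1],[0,0,-4.6,0,0,0,-1],[0,0,-4.6,0,0,0,-1]]'
python3 - <<'E'
from h import *
np.set_printoptions(precision=4,suppress=True)
o=manip.get_obs(); print(o['position'],o['ee_rot'],o['grip_width'],o['joint_pos'])
for c in ['wrist','scene','side']:
    cal=manip.get_calibration(c);im,d=manip.camera(c); save(im,c+'4.png'); np.savez(c+'4.npz',im=im,d=d)
    for t in ['loupe_lens','focus_mark','link_part','tray_handle']:
        for q in manip.tip_of(t,c)[:2]: print(c,t,q['p'],q['pixel'],at_depth(cal,[q['pixel']],d))
E
```

```text
clock: 12.35
position: [0.4259, -0.2739, 0.0197]
ee_rot: [0.1, 0.995, -0.001, 0.001]
ft_force: [-0.9, 0.1, 6.3]
grip_width: 0.212
grasp_force: 69.6
clock: 13.6
position: [0.426, -0.2736, 0.2516]
ee_rot: [0.1, 0.995, -0.002, 0.002]
ft_force: [-0.9, 1.0, -0.2]
grip_width: 0.216
grasp_force: 68.6
[ 0.426  -0.2736  0.2516] [ 0.0999  0.995  -0.0016  0.0023] 0.21550125067393122 [ 0.9884  0.098  -0.5368  1.74    0.0531  1.3122  1.8109]
wrist link_part 0.74 [584.6, 309.9] [[ 0.5708 -0.0468  0.031 ]]
scene loupe_lens 0.75 [191.4, 238.0] [[ 0.5138 -0.2889  0.2336]]
scene loupe_lens 0.57 [363.5, 188.6] [[0.5478 0.2876 0.0187]]
scene focus_mark 0.51 [328.0, 174.9] [[ 0.4135  0.266  -0.0017]]
scene link_part 0.76 [293.0, 252.8] [[ 0.5921 -0.0432  0.0316]]
scene tray_handle 0.65 [190.4, 234.9] [[ 0.5054 -0.2856  0.2351]]
scene tray_handle 0.59 [267.0, 210.3] [[0.397  0.0246 0.0012]]
side loupe_lens 0.75 [401.6, 184.6] [[ 0.5104 -0.2869  0.2369]]
side loupe_lens 0.32 [326.8, 282.0] [[0.5676 0.0025 0.0191]]
side focus_mark 0.65 [366.1, 285.3] [[ 0.4794 -0.0743  0.0021]]
side focus_mark 0.49 [331.6, 269.1] [[ 0.5849 -0.0454  0.0291]]
side link_part 0.79 [333.6, 272.6] [[ 0.5705 -0.0352  0.0292]]
side tray_handle 0.86 [369.4, 285.7] [[ 0.429  -0.0025  0.0726]]
```

```bash
cat > m4.py <<'E'
from h import *
import sys
np.set_printoptions(precision=4,suppress=True)
n=sys.argv[1]
o=manip.get_obs(); T=o['position']; print(o['clock'],T)
for c in ['scene','side']:
    cal=manip.get_calibration(c);im,d=manip.camera(c); save(im,c+n+'.png')
    q=[q for q in manip.trace('loupe',c)]
    for q in q[:1]:
        P=at_depth(cal,np.argwhere(q['pixels'])[:,::-1],d); r=R.from_quat(o['ee_rot']).inv().apply(P-T)
        print(c,q['p'],q['box'],len(P),r.min(0),r.max(0))
        k=(abs(P[:,2]-T[2])<.06)&(r[:,0]<-.02)&(r[:,0]>-.15)&(abs(r[:,1])<.06); r=r[k]; P=P[k]
        A=np.c_[r[:,:2],np.ones(len(r))]
        w=np.ones(len(r),bool)
        for _ in range(5):
            co=np.linalg.lstsq(A[w],r[w,2],rcond=None)[0]; e=A@co-r[:,2]; w=abs(e)<.004
        print('plane tool slopes',co,w.sum(),'z at x=-.088 (world)',T[2]-(co[2]-.088*co[0]))
        p=r[w]; ring=p[p[:,0]<-.045]
        m=cv2.minEnclosingCircle((ring[:,:2]*1000).astype(np.float32)); print('circle tool xy mm',m)
    q=manip.tip_of('loupe_lens',c)
    for q in q[:1]: print('lens',q['p'],q['pixel'],at_z(cal,[q['pixel']],T[2]-.0127))
    for q in manip.trace('link_part',c)[:1]:
        A=at_z(cal,np.argwhere(q['pixels'])[:,::-1],.028); w=cv2.minAreaRect((A[:,:2]*1000).astype(np.float32)); print('link',q['p'],q['box'],w)
E
python3 m4.py 5
```

```text
14.35 [ 0.425  -0.2732  0.2481]
scene 0.93 [170.5, 196.7, 206.4, 254.8] 806 [-0.9955 -0.1972 -1.035 ] [0.0451 0.0355 0.0226]
plane tool slopes [-0.0486 -0.0108  0.0073] 527 z at x=-.088 (world) 0.23645591184900885
circle tool xy mm ((-86.96553039550781, -1.2050156593322754), 42.136783599853516)
lens 0.57 [191.7, 237.6] [[ 0.5148 -0.2883  0.2354]]
link 0.83 [277.6, 239.2, 303.4, 261.8] ((568.9283447265625, -44.60689926147461), (78.94429016113281, 53.3286018371582), 12.187156677246094)
side 0.92 [392.5, 175.1, 440.7, 205.6] 454 [-0.3781 -0.3546 -0.8719] [0.8832 1.2526 0.2484]
plane tool slopes [-0.0149  0.0012  0.009 ] 246 z at x=-.088 (world) 0.23779051970961868
circle tool xy mm ((-86.32613372802734, -0.5106517672538757), 41.362937927246094)
lens 0.67 [405.5, 185.0] [[ 0.5013 -0.2947  0.2354]]
link 0.59 [316.1, 262.6, 348.2, 279.6] ((575.8466186523438, -35.643272399902344), (104.257080078125, 63.54471206665039), 14.111236572265625)
```

View pics/wrist4.png

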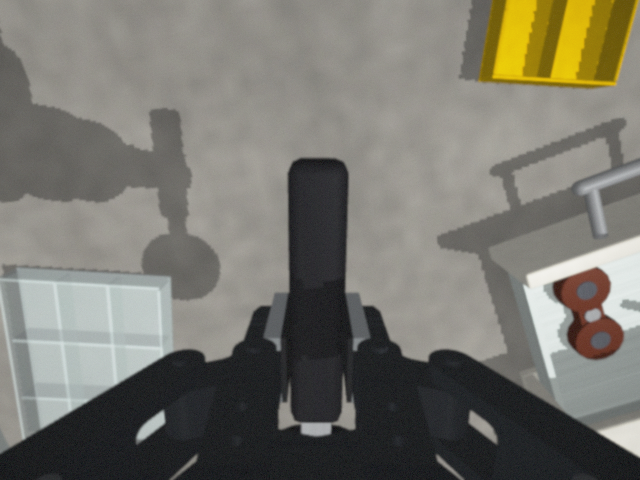

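```bash
python3 tgt.py .493 -.0196 .202 78.5
```

```text
14.75 [ 0.425 -0.273  0.248] joints [ 0.988  0.102 -0.536  1.743  0.054  1.311  1.81 ] shift [-0.323  5.242  0.922] turn [-0.     0.001  0.002] w 0.2104118938325546 F [ 0.22  -0.519 -0.544]
```

```bash
python3 -m pendant '[[-0.02,0.3,0,0,0,0,-1],[-0.06,1,0,0,0,0,-1],[-0.12,1.9,0,0,0,0,-1],[-0.18,2.8,0,0,0,0,-1],[-0.24,3.7,0,0,0,0,-1],[-0.28,4.5,0.2,0,0,0,-1],[-0.32,5,0.5,0,0,0,-1],[-0.32,5.24,0.8,0,0,0,-1],[-0.32,5.24,0.92,0,0,0,-1],[-0.32,5.24,0.92,0,0,0,-1]]'
sed -i 's/r\[:,0\]<-.02)/r[:,0]<-.048)/; s/T\[2\]-(co\[2\]-.088\*co\[0\])/T[2]-(co[2]-.087*co[0])/' m4.py
python3 m4.py 6
python3 - <<'E'
import cv2
a=cv2.imread('pics/scene6.png')[120:320,200:400];b=cv2.imread('pics/side6.png')[170:370,250:450]
cv2.imwrite('pics/c6.png',cv2.resize(cv2.hconcat([a,b]),None,fx=2,fy=2,interpolation=cv2.INTER_CUBIC))
E
```

```text
clock: 16.0
position: [0.4925, -0.0199, 0.202]
ee_rot: [0.1, 0.995, -0.0, -0.0]
ft_force: [-0.1, 0.5, -1.3]
grip_width: 0.214
grasp_force: 68.7
16.0 [ 0.4925 -0.0199  0.202 ]
scene 0.69 [251.7, 175.3, 415.5, 323.7] 11473 [-0.9794 -0.4588 -1.0813] [0.136  0.3192 0.2113]
plane tool slopes [0.0256 0.1728 0.0258] 8 z at x=-.088 (world) 0.1784336861413473
circle tool xy mm ((-102.8169174194336, -12.469012260437012), 29.85919952392578)
lens 0.75 [287.0, 211.1] [[ 0.5767 -0.0412  0.1893]]
link 0.85 [277.7, 238.0, 304.1, 263.1] ((568.8778686523438, -44.14486312866211), (78.10768127441406, 47.52161407470703), 13.872355461120605)
side 0.83 [319.5, 218.5, 375.7, 252.6] 445 [-0.1264 -0.0313 -0.9178] [0.8997 0.9903 0.0203]
plane tool slopes [-0.01   -0.0341  0.0095] 212 z at x=-.088 (world) 0.19166513708918875
circle tool xy mm ((-90.0204086303711, 3.589048385620117), 39.81773376464844)
lens 0.66 [334.3, 227.5] [[ 0.5743 -0.0319  0.1893]]
link 0.57 [315.8, 259.9, 349.0, 282.0] ((577.0107421875, -36.44525146484375), (106.12400817871094, 65.66788482666016), 14.111237525939941)
```

View pics/c6.png

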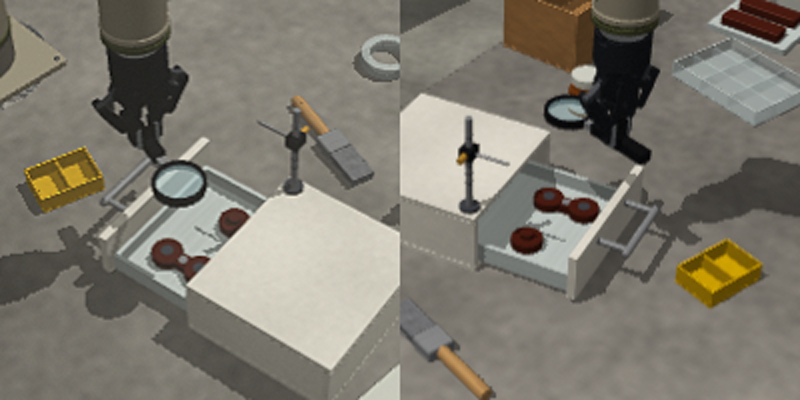

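Run:
```python
from h import *
np.set_printoptions(precision=4,suppress=True)
cs=manip.get_calibration('scene');cd=manip.get_calibration('side')
def tri(p,q):
    o1,d1=ray(cs,[p]);o2,d2=ray(cd,[q]);d1=d1[0];d2=d2[0]
    A=np.c_[d1,-d2];t=np.linalg.lstsq(A,o2-o1,rcond=None)[0];a=o1+t[0]*d1;b=o2+t[1]*d2
    return (a+b)/2,np.linalg.norm(a-b)
E={}
for n,(x,y) in {'scene':(290,212),'side':(334.5,225)}.items():
    im=cv2.imread(f'pics/{n}6.png'); s=8
    z=cv2.resize(im[int(y)-22:int(y)+22,int(x)-22:int(x)+22],None,fx=s,fy=s,interpolation=cv2.INTER_CUBIC)
    # lens disc: light bluish region inside black ring, connected to centre
    g=cv2.cvtColor(z,cv2.COLOR_BGR2GRAY); m=(g>75).astype(np.uint8)
    k,l,st,ce=cv2.connectedComponentsWithStats(m); c=l[22*s,22*s]; mm=(l==c).astype(np.uint8)
    ct=max(cv2.findContours(mm,cv2.RETR_EXTERNAL,cv2.CHAIN_APPROX_NONE)[0],key=cv2.contourArea)
    e=cv2.fitEllipse(cv2.convexHull(ct)); E[n]=np.array(e[0])/s+[int(x)-22-.44,int(y)-22-.44]; print(n,E[n],np.array(e[1])/s,e[2],st[c])
    cal=cs if n=='scene' else cd
    print(' at z .1895',at_z(cal,[E[n]],.1895))
print('lens',tri(E['scene'],E['side']))
print('disc',tri((291.5,250),(333.5,271)),at_z(cs,[(291.5,250)],.030),at_z(cd,[(333.5,271)],.030))
print('tip',tri((329.5,182),(304.5,251.5)))
w=np.load('w2.npz'); cw={k:w[k] for k in w}
print('disc wrist',at_z(cw,[(354,221)],.030))
print('needle rows wrist depth',[at_depth(cw,[(u,v)],w['d'])[0] for u in (424,430,440) for v in (35,36,37)])
```

```text
scene [289.1487 210.5629] [16.7722 24.2084] 86.67071533203125 [   76   101   195   134 20190]
 at z .1895 [[ 0.5792 -0.0361  0.1895]]
side [333.5997 224.6675] [11.1575 19.3731] 94.45452117919922 [   97   134   154    86 10198]
 at z .1895 [[ 0.5839 -0.0421  0.1895]]
lens (array([ 0.5814, -0.038 ,  0.1927]), np.float64(0.00029973585379948806))
disc (array([ 0.5774, -0.0396,  0.0286]), np.float64(0.0058030867104761725)) [[ 0.5808 -0.0387  0.03  ]] [[ 0.5745 -0.0404  0.03  ]]
tip (array([0.5735, 0.1107, 0.1879]), np.float64(0.00575577857584161))
disc wrist [[ 0.5789 -0.0396  0.03  ]]
needle rows wrist depth [array([0.5734, 0.114 , 0.1924]), array([0.5736, 0.1135, 0.1919]), array([0.5738, 0.1131, 0.1917]), array([0.5772, 0.115 , 0.1907]), array([0.5774, 0.1144, 0.1908]), array([0.5771, 0.1134, 0.1929]), array([0.5831, 0.116 , 0.191 ]), array([0.5832, 0.1155, 0.1911]), array([0.5832, 0.1148, 0.1918])]
```

```bash
python3 -m pendant '[[0,0,0,0,0,0,-1],[0,0,0,0,0,0,-1],[0,0,0,0,0,0,-1],[0,0,0,0,0,0,-1],[0,0,0,0,0,0,-1],[0,0,0,0,0,0,-1],[0,0,0,0,0,0,-1],[0,0,0,0,0,0,-1],[0,0,0,0,0,0,-1],[0,0,0,0,0,0,-1]]'
python3 - <<'E'
from h import *
np.set_printoptions(precision=4,suppress=True)
w=np.load('w2.npz'); cal={k:w[k] for k in w}; d=w['d']
print('bar ends',at_z(cal,[(214,115),(221,239)],.065).mean(0))
a=np.radians(10.7);B=at_z(cal,[(214,115),(221,239)],.065).mean(0)[:2]-[.560,.008]
print('moved along',-B@[np.cos(a),np.sin(a)])
E
```

```text
clock: 17.65
position: [0.4928, -0.0197, 0.2021]
ee_rot: [0.1, 0.995, -0.0, 0.0]
ft_force: [0.6, 0.0, -0.0]
grip_width: 0.212
grasp_force: 68.7
bar ends [ 0.4349 -0.0164  0.065 ]
moved along 0.127429232794234
```

```bash
python3 -c "
from workcell import manip
print(manip.hand_in())"
```

```text
the job is handed in; nothing more can be done
None
```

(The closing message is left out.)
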